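# Index the inspection carousel and load the shoulder stem

## Task

Turn the carousel (it has a crank knob) until the stepped cradle made for the shoulder stem faces squarely out through the gap in the ring fence, and leave it standing there. Then pick up the cream resin shoulder stem and lower it gently (no drop) into that cradle, tip towards the carousel's centre and round end out through the gap, fully home and lying flat, and let go with the cradle still facing the gap. Leave the depth gauge and the two vials alone.

Things in the scene. Friction and masses are not known exactly. Their poses are not given: they have to be found in the camera images.
- station: Fixed carousel station: round base and turntable inside an upright aluminium ring fence that does not turn (radius 165 mm inside, 171 outside, top 66 mm above the worktop). Origin on the turning axis at worktop level. The fence has one loading gap about 60 mm wide at the station's own -x side, roughly towards the robot. Place varies by 12 cm, yaw by 0.4 rad.
- load_gap (a point): Middle of the loading gap in the fence: 168 mm from the axis along the station's -x, 48 mm above the worktop.
- carousel (a joint): Turntable angle (rad), counter-clockwise from above positive, endless, stays where left (friction 0.18 N m). At 0 or a whole turn the stepped cradle faces the gap. Grey disc, radius 150 mm, top 40 mm above the worktop. Counter-clockwise from the cradle: at 120 deg a straight narrow channel, 180 deg the crank knob, 240 deg two round cups. Only the knob and its pin rise above 66 mm.
- crank_knob (a point): Centre of the upright black crank knob, 24 mm diameter, 40 mm tall, 105 mm above the worktop (85 to 125 mm, on a 12 mm steel pin), 85 mm from the turning axis on the carousel's +x, opposite to the stepped cradle. It spins freely on its pin, so it can be gripped from above and led round the circle without turning the gripper.
- cradle_seat (a point): On the white stepped cradle's floor, 48 mm above the worktop, 110 mm from the axis: where the stem's origin belongs. +x points to the turning axis. Slot for the tip: 25 mm wide, walls 16 mm high, at x 42 to 74 mm, closed by an end stop at 74. Two cheeks for the shoulder: 54 mm apart, 18 mm high, at x -39 to -27. Between them the sides are open for fingers (28 mm wide floor rib).
- cradle_mouth (a point): Point 168 mm from the axis in the direction in which the stepped cradle opens (carousel -x), 48 mm above the worktop: it meets load_gap when the cradle faces the gap.
- stem: Cream resin shoulder stem, 140 mm, 0.12 kg, lying left or right of the station. Origin on its underside, mid-shaft; +x to the thin tip, z up. Along x: tip 18 mm wide, 20 high, 25 to 70 mm; shaft 26 wide, 26 high, -25 to 25 (grip here, across y); shoulder 46 wide, 34 high, -47 to -25; round end 24 mm diameter, -70 to -47. In the cradle x points as cradle_seat's. Starts within 0.9 rad of world +x.
- stem_tip (a point): Centre of the end face of the stem's thin tip: 70 mm along the stem's +x, 10 mm above its underside.
- depth_gauge: Bystander: brushed aluminium depth gauge lying flat, 165 mm long blade along x with a 100 mm cross-bar, up to 22 mm high; origin under its middle. Left or right of the station, on the side where the stem is not.
- vial_a: Bystander: capped glass sample vial standing, 30 mm diameter, 75 mm tall, origin under its middle; far left.
- vial_b: Bystander: another such vial; far right. Beyond it, at the worktop's right edge (y below -0.45 m), stands a low blue drawer unit, 75 mm high, with a half-open drawer.
Things that resemble listed ones, but are neither listed nor needed, are in the scene too. Several things look just like the stem: the one meant starts farthest to the robot's left.

How it is judged:
By the outcome, as a careful person would: the job done as asked, in the order asked, and still so for the second after the job is handed in, with the robot touching nothing.
It also fails if it takes over 64 s, if anything falls off the work surface, if the arm or the gripper's body presses on something with over 40 N, if the wrist force passes 120 N, or if a joint passes its speed limit or range.

## Robot

A 7-joint arm with a two-finger parallel gripper is mounted at the origin on the work surface. World frame = base frame: x ahead of the robot, y to its left, z up, the work surface at z = 0. Lengths are in mm, angles in rad, forces in N, time in s.
With the tool pointing down it reaches from about 350 to 900 mm from the base axis. Payload 8.1 kg.
Tool frame: the origin (TCP) lies between the finger pads; the fingertips stand 17 mm ahead of it and the grasp point (between the pads) lies 2 mm behind it (arm.finger_overhang is the distance from the TCP to the fingertips, in mm); z points along the fingers, y is the direction in which the jaws open and shut (so a half turn about z gives the same grasp; the last joint's range is limited). The gripper opens to 85 mm and grips with 20 to 120 N. Pads are 22 mm wide; open, the fingers measure 114 mm over their backs; the gripper's body (76 mm by 85 mm) begins 54 mm behind the grasp point. The pads swing forward as they close: fully open they stand 13 mm farther back than shut.
Start: joints at [-0.103, 0.434, 0.025, 1.573, -0.012, 1.134, -0.075], TCP at [625.012, -0.027, 248.323] pointing down, gripper open.
Joint ranges: [-2.62, 2.62], [-0.44, 2.09], [-1.27, 1.32], [0.08, 2.57], [-1.32, 4.46], [0.12, 2], [-2.74, 2.74]. Speed limits (rad/s): [2.22, 2.22, 3.01, 3.01, 3.14, 3.14, 3.14].

## Interface

Orientations are given as a unit quaternion [w, x, y, z].
In Python, from station import arm, get_image gives the robot as it stands.
- The arm moves only by the shell command python3 -m creep 'ROWS'. ROWS is JSON, a list of rows, each a list of 7 numbers: the opening in per cent of the stroke, from 0 (shut) to 100 (fully open), then the shift along the tool's x, y, z in m, then the turn, a rotation vector about the tool's x, y, z in degrees. In form: [[grip, x, y, z, rx, ry, rz], ...]. A call has 1 to 5 rows; each row shifts and turns the commanded pose from where the row before left it, along the tool's axes as they then stand; what a row does not reach is not made up. A row lasts 1/10 s, in which the tool goes at most 50 mm and 8.59 degrees, less where a joint would pass 70% of its speed; a pose out of reach is approached as far as the arm can. A call with a gripper value outside its range is refused whole. The fingers move at their own pace and stop on an object; the grip force is fixed at half the most. Time passes only in rows, so rows that do not move let the fingers close. It gives the time, the measured TCP pose, the force and the opening at its end, in the units of the state.
- arm.observe(): the state, without advancing time (a new reading comes with each control period).
- get_image(name): name is "scene" or "side" or "wrist"; returns a dict with "color" (400x640x3 uint8, red, green, blue), "fx", "fy", "cx", "cy" (pixels), "eye" and "attitude" of the camera in the world. Camera axes: x right, y down, z forward; pixel columns grow to the right and rows downward; lengths in mm; the calibration is good to about 2 mm. A picture is of the moment at which its call begins. There is no depth.
- arm.sign_off(): hands the job in, once; it reports no verdict.
The state is a dict: "clock": time; "joint_pos": joint angles; "joint_velocities": joint speeds; "tau": joint torques, N m; "ee_pos": TCP position; "tcp_rot": TCP orientation; "contact_force": force on the tool from outside, world axes, zero at the start; "moment": the same for the moment, N m; "grip_width": finger opening in mm.
Only numpy, scipy, OpenCV 4.12 (cv2) and the standard library are available. Lean on these libraries where they do the work, as an engineer would, in place of code of your own. Each camera call takes 0.05 s, during which the arm holds its last target.

## Working session

There is one attempt and no reset: what is moved stays moved. The work goes in short steps, Python scripts to look and compute and a shell command to move; the robot and the scene stay as the last step left them, time stands still between calls to the robot, and variables do not carry over. Pictures are saved under pics/ and viewed, and the job is handed in when it is done.

```bash
ls; mkdir -p pics; python3 - <<'E'
from station import arm,get_image
import cv2
for n in ["scene","side","wrist"]:
    d=get_image(n); cv2.imwrite(f"pics/{n}0.png",d["color"][:,:,::-1]); print(n,d["fx"],d["fy"],d["cx"],d["cy"],d["eye"],d["attitude"])
print(arm.observe())
E
```

```text
pics
scene 403.745496953391 403.745496953391 319.9926437015594 196.92229184567148 [1195.12048911  650.61630777 1236.16655661] [-0.12142514  0.31847526  0.87642741 -0.34015356]
side 404.49016904425525 404.49016904425525 320.16975754529034 197.62717199860182 [2.26583321e-01 8.20211890e+02 7.94651624e+02] [ 0.1213141  -0.21708432  0.84826796 -0.46754547]
wrist 294.43446751703766 294.43446751703766 318.2083390440133 201.01683794675677 [623.91550339  71.38818013 374.72793039] [ 1.43240142e-01  9.89687381e-01  2.11697125e-04 -1.05071662e-03]
{'clock': 0.15, 'joint_pos': array([-0.10262772,  0.43505154,  0.02497403,  1.57383226, -0.01158466,
        1.13393583, -0.07507699]), 'joint_velocities': array([-0.0015722 , -0.00182345, -0.00047159, -0.00268181, -0.00103622,
        0.00038802, -0.0011114 ]), 'tau': array([ 1.93215681e-03, -6.70885992e+01,  1.02606665e+00, -3.16448736e+01,
        1.57136447e-02,  9.07747715e-03, -7.57739531e-05]), 'ee_pos': array([ 6.24687208e+02, -2.81944806e-02,  2.47734893e+02]), 'tcp_rot': array([-3.40121915e-04,  7.07110478e-01,  7.07102877e-01, -4.20940856e-04]), 'contact_force': array([-0.2493347 , -0.98353396,  0.14150549]), 'moment': array([ 0.0076047 ,  0.03700234, -0.03182721]), 'grip_width': 85.32704849052759}
```

View pics/scene0.png

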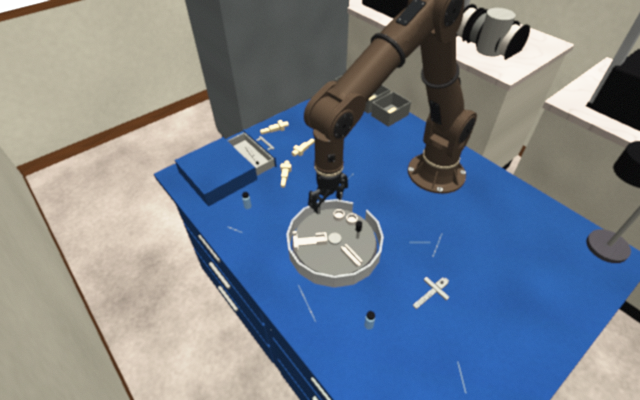

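View pics/side0.png

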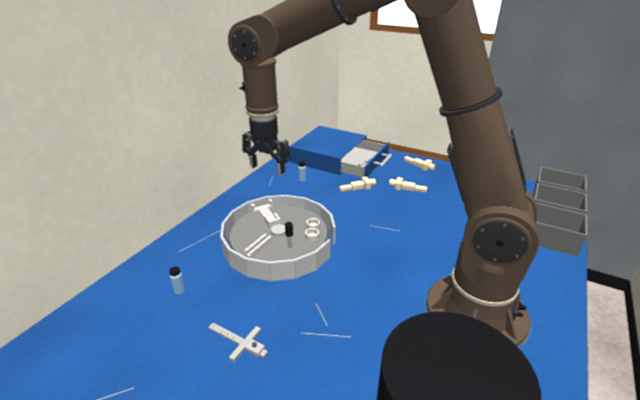

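View pics/wrist0.png

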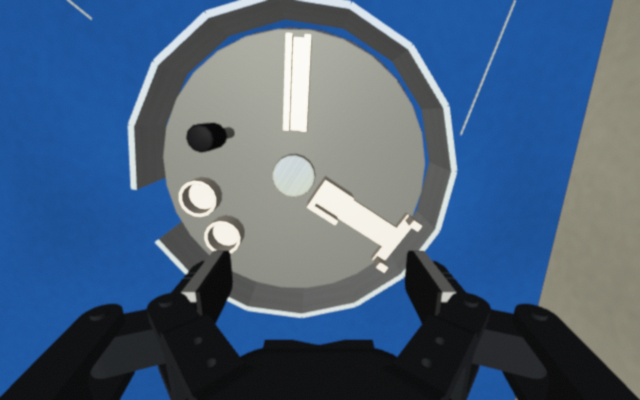

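```bash
cat > h.py <<'E'
import numpy as np,cv2
from scipy.spatial.transform import Rotation as R
from station import arm,get_image
def rot(d):
    q=d["attitude"]; return R.from_quat([q[1],q[2],q[3],q[0]]).as_matrix()
def plane(d,px,z):
    px=np.atleast_2d(np.asarray(px,float))
    v=np.c_[(px[:,0]-d["cx"])/d["fx"],(px[:,1]-d["cy"])/d["fy"],np.ones(len(px))]@rot(d).T
    e=np.array(d["eye"]); t=(z-e[2])/v[:,2]
    return e+t[:,None]*v
def proj(d,P):
    c=(np.atleast_2d(P)-np.array(d["eye"]))@rot(d)
    return np.c_[d["fx"]*c[:,0]/c[:,2]+d["cx"],d["fy"]*c[:,1]/c[:,2]+d["cy"]]
def circ(P):
    A=np.c_[2*P[:,:2],np.ones(len(P))]; s=np.linalg.lstsq(A,(P[:,:2]**2).sum(1),rcond=None)[0]
    return s[:2],np.sqrt(s[2]+s[0]**2+s[1]**2)
E
python3 - <<'E'
from h import *
np.set_printoptions(precision=1,suppress=True)
for n in ["scene","side"]:
    d=get_image(n);im=d["color"].astype(int)
    m=((im[...,0]>140)&(im[...,0]-im[...,2]>45)).astype(np.uint8)
    k,l,st,c=cv2.connectedComponentsWithStats(m)
    for i in range(1,k):
        if 40<st[i,4]<1500: 
            ys,xs=np.where(l==i); p=np.c_[xs,ys]
            P=plane(d,p,12)[:,:2]; mu=P.mean(0); u,s,v=np.linalg.svd(P-mu,full_matrices=False)
            print(n,c[i],st[i,4],mu,v[0],np.ptp((P-mu)@v[0]))
d=get_image("wrist");im=d["color"].astype(int)
print([im[y,x] for x,y in [(293,176),(160,60),(250,100),(140,120),(132,150),(450,150)]])
knob=(im.sum(2)<75)
m=knob.astype(np.uint8); k,l,st,c=cv2.connectedComponentsWithStats(m)
for i in range(1,k):
    if st[i,4]>100: print("dark",c[i],st[i])
# rim bright bluish-white
rim=((im.min(2)>185)).astype(np.uint8)
k,l,st,c=cv2.connectedComponentsWithStats(rim)
for i in range(1,k):
    if st[i,4]>40: 
        ys,xs=np.where(l==i);P=plane(d,np.c_[xs,ys],66)
        print("rim",c[i],st[i],circ(P))
E
```

```text
scene [274.3 127.7] 72 [ 361.5 -701.7] [ 1.  -0.2] 136.40799964206545
scene [301.4 148.6] 62 [ 356.2 -495.2] [1.  0.1] 129.60250029371468
scene [285.2 171.3] 54 [ 502.8 -422.3] [0.6 0.8] 92.92110839100215
side [420.  163.3] 80 [ 363.1 -702.2] [-1.   0.2] 136.29055843876813
side [358.1 185.4] 118 [ 515.2 -412. ] [-0.6 -0.8] 140.1249304542987
side [406.4 186.2] 120 [ 352.2 -494.1] [-1.  -0.1] 136.40704162136223
[array([205, 214, 212]), array([217, 227, 233]), array([164, 166, 155]), array([72, 71, 71]), array([221, 230, 229]), array([221, 230, 228])]
dark [215.7 134.9] [202 124  24  26 313]
dark [318.  353.6] [    0   252   638   148 36351]
dark [471.3 374.6] [466 364  12  28 117]
rim [171.1  71.1] [ 128    0  135  189 1474] (array([590.6,   8.2]), np.float64(164.6521414969375))
rim [410.6  94.5] [ 302    0  154  250 1776] (array([596.7,   5.5]), np.float64(168.35161076734175))
rim [295.6  81.6] [ 282   32   29  100 2421] (array([601.1, 100. ]), np.float64(26.46863561398395))
rim [292.6 175.4] [ 273  156   40   40 1240] (array([596.2,   8.2]), np.float64(15.125256385894968))
rim [198.5 197.2] [178 181  38  36 799] (array([490.2, -17.6]), np.float64(14.89005022828669))
rim [359. 218.] [ 307  181  114   79 2797] (array([672.5, -37.5]), np.float64(37.160898487897356))
rim [223.2 234.5] [204 221  36  32 634] (array([513.6, -62.7]), np.float64(14.28793258961369))
rim [171.1 256.3] [156 240  31  33 160] (array([451.3, -88.3]), np.float64(14.383071779262337))
rim [381.4 267.1] [377 263  10   9  59] (array([ 697.6, -100.7]), np.float64(4.0117928117381965))
rim [321.  302.3] [228 270 177  47 643] (array([595.2,   3.6]), np.float64(168.69332679317193))
rim [190.7 296. ] [186 293   9   8  51] (array([ 468.9, -140.2]), np.float64(3.996709883379987))
rim [445.8 296. ] [442 293  10   8  50] (array([ 778.2, -139.8]), np.float64(3.9669010151192796))
```

```bash
python3 - <<'E'
from h import *
for n,r in [("scene",(220,100,340,200)),("side",(320,140,460,220))]:
    d=get_image(n);x0,y0,x1,y1=r
    cv2.imwrite(f"pics/{n}z.png",cv2.resize(d["color"][y0:y1,x0:x1,::-1],None,fx=5,fy=5,interpolation=cv2.INTER_CUBIC))
E
```

```text
(no output)
```

View pics/scenez.png

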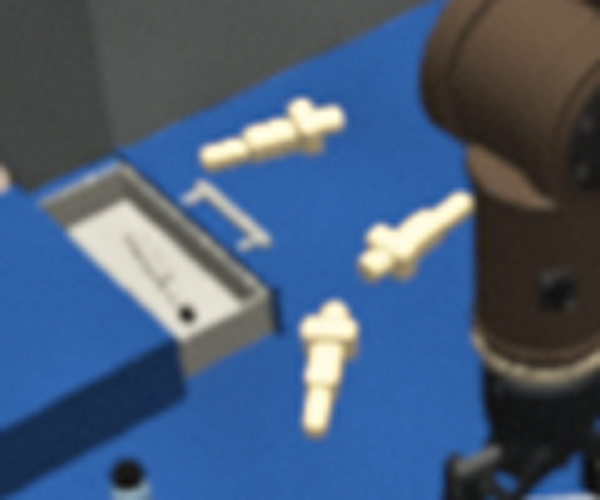

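View pics/sidez.png

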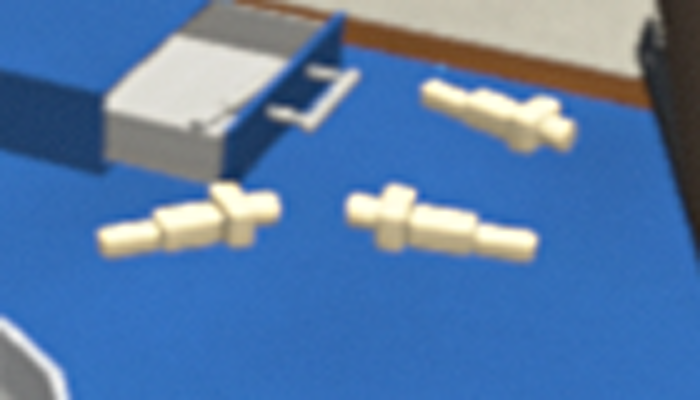

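```bash
python3 - <<'E'
from h import *
np.set_printoptions(precision=1,suppress=True)
d=get_image("wrist");im=d["color"].astype(int)
cv2.imwrite("pics/wz.png",cv2.resize(d["color"][90:290,120:440,::-1],None,fx=2.5,fy=2.5,interpolation=cv2.INTER_CUBIC))
rim=((im.min(2)>185)).astype(np.uint8)
k,l,st,c=cv2.connectedComponentsWithStats(rim)
P=[]
for i in range(1,k):
    if st[i,4]>600 and i and (abs(c[i]-[171,71]).max()<3 or abs(c[i]-[410.6,94.5]).max()<3 or abs(c[i]-[321,302]).max()<3):
        ys,xs=np.where(l==i);P.append(plane(d,np.c_[xs,ys],66))
        r=P[-1]
P=np.vstack(P); cc,r=circ(P); print("all",cc,r)
for _ in range(5):
    e=np.hypot(*(P[:,:2]-cc).T)-r; k2=abs(e)<6; cc,r=circ(P[k2]); print(cc,r,k2.mean())
print("hub z40,48",plane(d,[292.6,175.4],40),plane(d,[292.6,175.4],46))
for x in ([133,187],[160,241]): print("gap",plane(d,x,66))
for p in ([133,188],[157,241]):
    q=plane(d,p,66)[0,:2]-cc; print(np.degrees(np.arctan2(*q[::-1])))
E
```

```text
all [595.1   4.8] 169.8561688507938
[595.1   4.8] 169.8561688507938 1.0
[595.1   4.8] 169.8561688507938 1.0
[595.1   4.8] 169.8561688507938 1.0
[595.1   4.8] 169.8561688507938 1.0
[595.1   4.8] 169.8561688507938 1.0
hub z40,48 [[594.2   3.2  40. ]] [[594.7   4.4  46. ]]
gap [[423.7  -4.3  66. ]]
gap [[443.2 -67.7  66. ]]
-176.60676093134222
-154.98969788514836
```

View pics/wz.png

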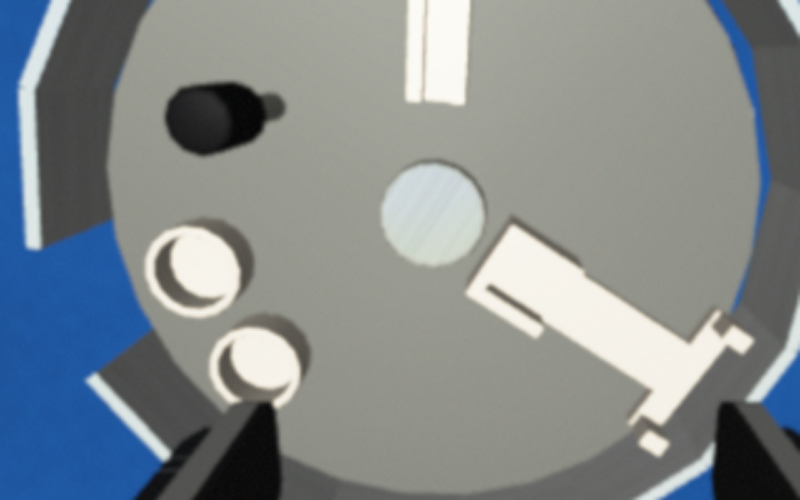

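```bash
python3 - <<'E'
from h import *
np.set_printoptions(precision=1,suppress=True)
d=get_image("wrist")
C=np.array([595,4.6])
Z=lambda x,y:(x/2.5+120-.3,y/2.5+90-.3)
def pol(n,p,z):
    q=plane(d,p,z)[0,:2]; v=q-C; print(n,q,np.hypot(*v),np.degrees(np.arctan2(v[1],v[0])))
pol("knob",Z(201,121),125)
a=np.array(Z(740,341));b=np.array(Z(655,443)); pol("cheeks",(a+b)/2,66)
print(plane(d,a,66)-plane(d,b,66))
pol("slot rear", (np.array(Z(511,217))+Z(466,294))/2,64)
pol("channel", Z(437,103),48)
pol("gapA",Z(34,246),66);pol("gapB",Z(92,377),66)
E
```

```text
knob [525.4  52.1] 84.26431257933523 145.68695312082627
cheeks [716.3 -74.4] 144.78017881240376 -33.09146808331143
[[35.1 51.2  0. ]]
slot rear [620.5 -10.2] 29.50700846181403 -30.202281803142693
channel [598.2  53.8] 49.3383183978997 86.28627540318423
gapA [423.8  -5.5] 171.5173360949214 -176.61304950086193
gapB [439.3 -67.1] 171.39820969127035 -155.27089192027813
```

```bash
python3 -m creep '[[100,0.013,-0.025,0,0,0,0],[100,0.013,-0.025,0,0,0,0],[100,0.013,-0.025,0.02,0,0,0],[100,0.013,-0.024,0.03,0,0,0],[100,0,0,0.03,0,0,0]]'; python3 - <<'E'
from h import *
d=get_image("side"); cv2.imwrite("pics/s1.png",cv2.resize(d["color"][120:300,180:380,::-1],None,fx=4,fy=3,interpolation=cv2.INTER_CUBIC)); d=get_image("wrist"); cv2.imwrite("pics/w1.png",d["color"][...,::-1])
E
```

```text
clock: 1.0
ee_pos: [523.4, 54.2, 168.2]
tcp_rot: [-0.0, 0.706, 0.708, 0.0]
contact_force: [1.1, 0.2, 0.0]
grip_width: 85.1
```

View pics/w1.png

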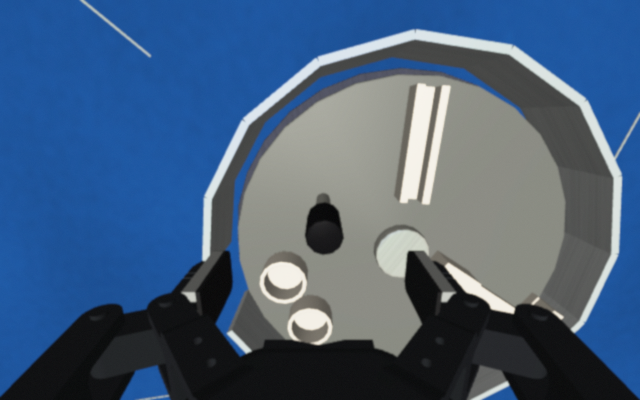

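```bash
python3 - <<'E'
from h import *
d=get_image("wrist"); s=arm.observe(); print(s["ee_pos"])
print(plane(d,[324,235],125), proj(d,[*s["ee_pos"][:2],125]), plane(d,[403,254],46))
E
```

```text
[525.1110834   51.76655477 167.55966402]
[[525.68117913  52.05192418 125.        ]] [[323.06987369 235.42613543]] [[ 5.99783896e+02 -2.60584473e-01  4.60000000e+01]]
```

```bash
python3 -m creep '[[100,0,0,0.035,0,0,0],[100,0,0,0.022,0,0,0],[100,0,0,0.006,0,0,0],[0,0,0,0,0,0,0],[0,0,0,0,0,0,0]]'; python3 -m creep '[[0,0,0,0,0,0,0],[0,0,0,0,0,0,0],[0,0,0,0,0,0,0],[0,0,0,0,0,0,0]]'; python3 - <<'E'
from h import *
d=get_image("wrist"); s=arm.observe(); print(s["ee_pos"],s["contact_force"],s["grip_width"])
cv2.imwrite("pics/w2.png",d["color"][...,::-1])
E
```

```text
clock: 1.65
ee_pos: [527.4, 52.0, 106.9]
tcp_rot: [0.001, 0.707, 0.707, 0.001]
contact_force: [0.8, 0.4, -0.0]
grip_width: 59.2
clock: 2.05
ee_pos: [526.2, 52.4, 106.4]
tcp_rot: [0.0, 0.707, 0.707, 0.001]
contact_force: [-3.3, 0.6, 8.6]
grip_width: 23.1
[526.18032254  52.40391589 106.40673886] [-3.22827275  1.12157308  8.97528838] 22.274025548794906
```

View pics/w2.png

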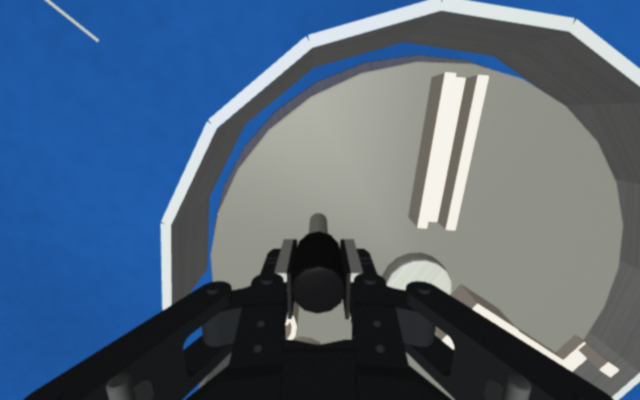

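```bash
python3 - <<'E'
from h import *
C=np.array([595,4.6]);a=np.radians(np.r_[np.linspace(145.7,14.1,21)])
P=C+85*np.c_[np.cos(a),np.sin(a)]
for k,(p,q) in enumerate(zip(P[:-1],P[1:])): print(k,np.round((q-p)[::-1]/1000,4),q.round(1))
E
```

```text
0 [0.0077 0.006 ] [530.7  60.2]
1 [0.007  0.0068] [537.5  67.2]
2 [0.0062 0.0076] [545.1  73.4]
3 [0.0053 0.0082] [553.3  78.7]
4 [0.0043 0.0088] [562.1  83. ]
5 [0.0033 0.0092] [571.3  86.2]
6 [0.0022 0.0095] [580.8  88.4]
7 [0.0011 0.0097] [590.5  89.5]
8 [-0.      0.0098] [600.2  89.4]
9 [-0.0012  0.0097] [609.9  88.3]
10 [-0.0023  0.0095] [619.4  86. ]
11 [-0.0033  0.0092] [628.6  82.7]
12 [-0.0044  0.0087] [637.3  78.3]
13 [-0.0053  0.0082] [645.5  73. ]
14 [-0.0062  0.0075] [653.   66.8]
15 [-0.0071  0.0067] [659.7  59.7]
16 [-0.0078  0.0059] [665.6  51.9]
17 [-0.0084  0.005 ] [670.6  43.5]
18 [-0.0089  0.004 ] [674.5  34.6]
19 [-0.0093  0.0029] [677.4  25.3]
```

```bash
python3 -m creep '[[0,0.0077,0.006,0,0,0,0],[0,0.007,0.0068,0,0,0,0],[0,0.0062,0.0076,0,0,0,0],[0,0.0053,0.0082,0,0,0,0],[0,0.0043,0.0088,0,0,0,0]]'
```

```text
clock: 2.6
ee_pos: [563.6, 83.2, 106.5]
tcp_rot: [0.0, 0.707, 0.707, 0.0]
contact_force: [-2.5, 0.5, 7.8]
grip_width: 22.6
```

```bash
python3 -m creep '[[0,0.0033,0.0092,0,0,0,0],[0,0.0022,0.0095,0,0,0,0],[0,0.0011,0.0097,0,0,0,0],[0,0,0.0098,0,0,0,0],[0,-0.0012,0.0097,0,0,0,0]]'; python3 -m creep '[[0,-0.0023,0.0095,0,0,0,0],[0,-0.0033,0.0092,0,0,0,0],[0,-0.0044,0.0087,0,0,0,0],[0,-0.0053,0.0082,0,0,0,0],[0,-0.0062,0.0075,0,0,0,0]]'; python3 -m creep '[[0,-0.0071,0.0067,0,0,0,0],[0,-0.0078,0.0059,0,0,0,0],[0,-0.0084,0.005,0,0,0,0],[0,-0.0089,0.004,0,0,0,0],[0,-0.006,0.0019,0,0,0,0]]'
python3 -m creep '[[0,0,0,0,0,0,0],[0,0,0,0,0,0,0]]'
python3 - <<'E'
from h import *
d=get_image("wrist"); s=arm.observe(); print(s["ee_pos"],s["contact_force"],s["grip_width"])
cv2.imwrite("pics/w3.png",d["color"][...,::-1])
E
```

```text
clock: 3.1
ee_pos: [611.8, 88.4, 106.5]
tcp_rot: [0.0, 0.707, 0.707, 0.0]
contact_force: [-3.7, -0.5, 7.3]
grip_width: 22.5
clock: 3.6
ee_pos: [654.7, 66.8, 106.5]
tcp_rot: [-0.0, 0.707, 0.707, 0.0]
contact_force: [-4.6, -0.5, 7.9]
grip_width: 22.7
clock: 4.1
ee_pos: [678.3, 28.1, 106.5]
tcp_rot: [0.0, 0.707, 0.707, 0.0]
contact_force: [-3.5, 2.1, 6.6]
grip_width: 22.6
clock: 4.3
ee_pos: [678.6, 27.0, 106.6]
tcp_rot: [0.001, 0.707, 0.707, 0.0]
contact_force: [-0.5, -2.8, 4.8]
grip_width: 22.5
[678.57467772  27.01277242 106.55144712] [-0.66552327 -2.6802203   5.337991  ] 22.53086242960807
```

View pics/w3.png

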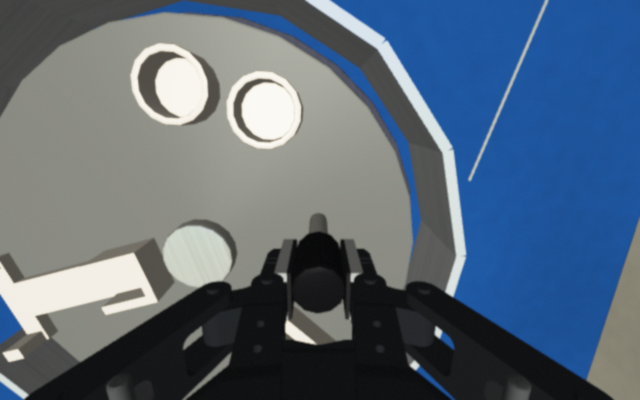

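```bash
python3 -m creep '[[100,0,0,0,0,0,0],[100,0,0,0,0,0,0],[100,0,0,0,0,0,0],[100,0,0,0,0,0,0],[100,0,0,-0.02,0,0,0]]'; python3 -m creep '[[100,0,0,-0.04,0,0,0],[100,-0.02,-0.02,-0.04,0,0,0],[100,-0.03,-0.04,-0.04,0,0,0],[100,-0.03,-0.04,-0.01,0,0,0],[100,0,-0.02,0,0,0,0]]'; python3 -m creep '[[100,0,0,0,0,0,0],[100,0,0,0,0,0,0]]'
python3 - <<'E'
from h import *
d=get_image("wrist"); s=arm.observe(); print(s["ee_pos"],s["contact_force"],s["grip_width"])
cv2.imwrite("pics/w4.png",d["color"][...,::-1])
np.savez("w4.npz",**d)
E
```

```text
clock: 4.85
ee_pos: [676.0, 28.2, 122.7]
tcp_rot: [-0.002, 0.707, 0.707, -0.002]
contact_force: [-1.2, -0.5, -0.9]
grip_width: 85.4
clock: 5.35
ee_pos: [565.7, -49.8, 248.7]
tcp_rot: [0.002, 0.709, 0.705, 0.0]
contact_force: [-0.3, 0.3, -0.0]
grip_width: 85.3
clock: 5.55
ee_pos: [567.6, -44.4, 246.8]
tcp_rot: [0.0, 0.707, 0.707, 0.0]
contact_force: [0.1, 0.2, 0.3]
grip_width: 85.7
[568.01902852 -44.03358798 246.3998265 ] [ 0.82705104 -0.79515857 -0.69960502] 85.85952554996896
```

View pics/w4.png

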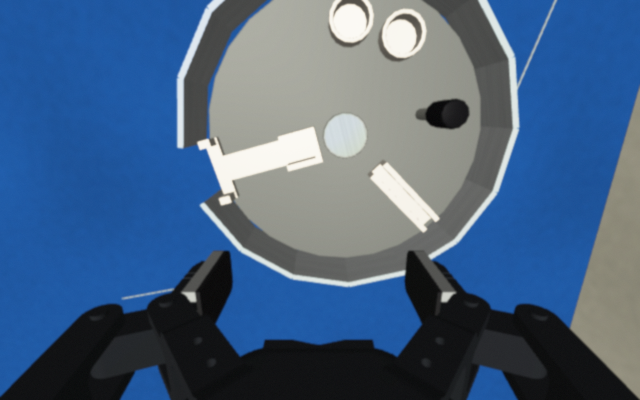

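```bash
python3 - <<'E'
from h import *
im=cv2.imread("pics/w4.png")
cv2.imwrite("pics/w4z.png",cv2.resize(im[85:225,165:365],None,fx=4,fy=4,interpolation=cv2.INTER_CUBIC))
E
```

```text
(no output)
```

View pics/w4z.png

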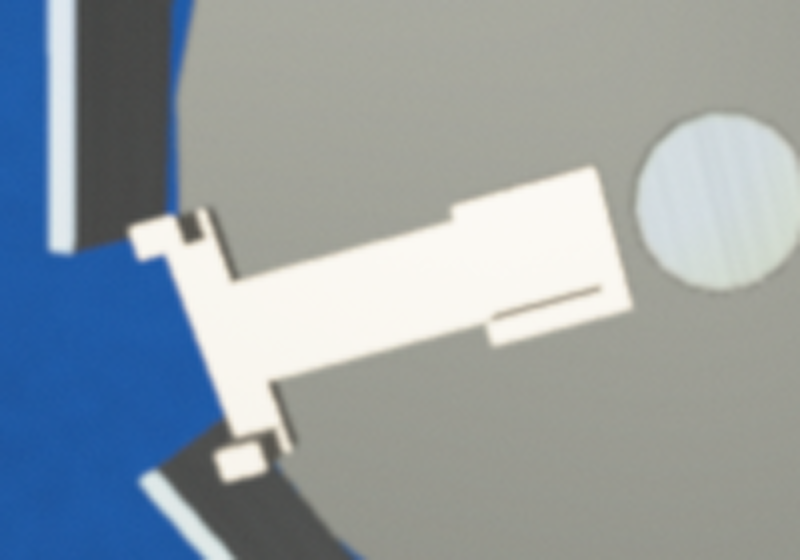

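```bash
python3 - <<'E'
from h import *
np.set_printoptions(precision=1,suppress=True)
d=dict(np.load("w4.npz"))
Z=lambda *p:[(x/4+165-.375,y/4+85-.375) for x,y in p]
W=lambda z,*p:plane(d,Z(*p),z)[:,:2]
im=d["color"].astype(int)
rim=((im.min(2)>180)).astype(np.uint8); k,l,st,c=cv2.connectedComponentsWithStats(rim)
P=[]
for i in range(1,k):
    ys,xs=np.where(l==i)
    if st[i,4]>200 and np.hypot(*(plane(d,np.c_[xs,ys],66)[:,:2]-[595,4.6]).T).min()>150: P.append(plane(d,np.c_[xs,ys],66)); print(c[i],st[i,4])
C,r=circ(np.vstack(P)); print("fence",C,r)
ang=lambda v:np.degrees(np.arctan2(v[1],v[0]))
hub=(im.min(2)>185)
h=plane(d,[345,135],46)[0];print("hub",h)
for i in range(1,k):
    if abs(c[i]-[345,135]).max()<4: print("hub",plane(d,c[i],46))
A,B=W(66,(75,254),(160,470));A2,B2=W(66,(48,252),(140,482))
print("gap inner",A,B,np.linalg.norm(A-B),"outer",A2,B2,np.linalg.norm(A2-B2))
for X in (A,B,A2,B2): print(ang(X-C),np.linalg.norm(X-C))
print("gap normal",ang(A-B)-0,ang((A+B)/2-C),ang((A2+B2)/2-C))
a,b=W(66,(153,238),(241,462)); print("cheeks",np.linalg.norm(a-b),ang(a-b),ang((a+b)/2-C),np.linalg.norm((a+b)/2-C))
e=W(48,(240,281),(450,225),(272,381),(487,322)); print("rib",ang(e[1]-e[0]),ang(e[3]-e[2]),np.linalg.norm(e[0]-e[2]))
m=(e[0]+e[2])/2-C; print("ribmid",ang(m),np.linalg.norm(m),ang(e[1]-e[0]+e[3]-e[2]))
s=W(64,(597,167),(632,306)); print("rear",s,ang(s[0]-s[1]),np.linalg.norm(s[0]-s[1]))
kn=plane(d,[454,113.5],125)[0,:2]; print("knob",kn,np.linalg.norm(kn-C),ang(kn-C))
E
```

```text
[190.9  65.8] 891
[494.6 123.9] 1605
[292.7 260.3] 962
fence [595.3   5.1] 169.87837863451352
hub [595.9   5.2  46. ]
hub [[595.6   5.4  46. ]]
gap inner [427.1  -6.8] [442.7 -65.1] 60.41363252855422 outer [420.2  -6.3] [436.9 -68.6] 64.49670298562019
-175.94333129087943 168.64849964174996
-155.26748368377397 167.9854657056557
-176.26908235444793 175.51637004239987
-155.04796322945015 174.73192138466658
gap normal 105.0132124267625 -165.62599292583752 -165.68256263301961
cheeks 62.60442489147515 106.0554728962722 -164.73362994735137 144.01157307276304
rib 14.571618339924191 15.337373817777168 28.895796703422587
ribmid -164.6326200322675 133.3510798135961 14.963962802287552
rear [[562.3  15. ]
 [571.4 -20.5]] 104.34954822483444 36.7117399255086
knob [676.7  27.6] 84.41507022398739 15.399784425065524
```

```bash
python3 -c "
from station import arm;print(arm.finger_overhang,[a for a in dir(arm) if a[0]!='_'])"
python3 -m creep '[[100,-0.03,-0.005,0,0,0,0],[100,-0.045,-0.01,0,0,0,0],[100,-0.045,-0.01,0,0,0,0],[100,-0.045,-0.01,0,0,0,0],[100,-0.045,-0.01,0,0,0,0]]';python3 -m creep '[[100,-0.045,-0.01,0,0,0,0],[100,-0.045,0,0,0,0,0],[100,-0.045,0,0,0,0,0],[100,-0.02,0,0,0,0,0],[100,0,0,0,0,0,0]]'; python3 -m creep '[[100,0,0,0,0,0,0]]'
python3 - <<'E'
from h import *
d=get_image("wrist"); s=arm.observe(); print(s["ee_pos"],s["contact_force"],s["joint_pos"])
cv2.imwrite("pics/w5.png",d["color"][...,::-1])
np.savez("w5.npz",**d)
E
```

```text
17.0 ['IKError', 'finger_overhang', 'observe', 'sign_off']
clock: 6.1
ee_pos: [523.1, -255.9, 245.8]
tcp_rot: [-0.0, 0.707, 0.708, 0.0]
contact_force: [1.7, 0.2, 0.6]
grip_width: 85.8
clock: 6.6
ee_pos: [511.9, -413.7, 245.0]
tcp_rot: [-0.0, 0.709, 0.706, -0.001]
contact_force: [-0.3, 0.0, 0.9]
grip_width: 85.0
clock: 6.7
ee_pos: [513.3, -409.3, 245.3]
tcp_rot: [-0.001, 0.707, 0.707, 0.0]
contact_force: [0.2, 0.7, -0.0]
grip_width: 85.5
[ 513.5162317  -408.33234968  245.56624362] [ 0.82069179  0.94929411 -0.04194475] [ 0.50759145  0.48795002  0.12779011  1.49891295 -0.06612879  1.16001372
  0.6488624 ]
```

View pics/w5.png

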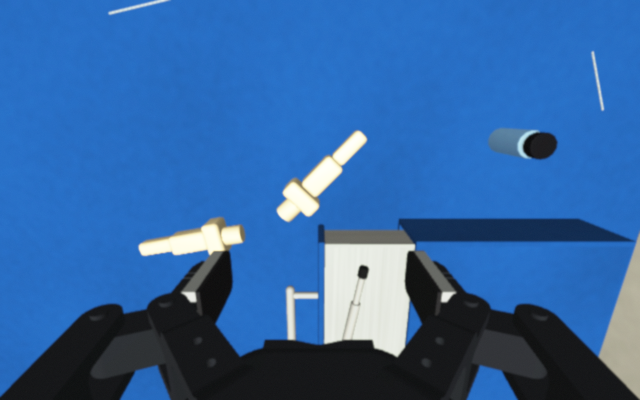

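```bash
python3 - <<'E'
from h import *
np.set_printoptions(precision=1,suppress=True)
d=dict(np.load("w5.npz"));im=d["color"].astype(int)
cv2.imwrite("pics/w5z.png",cv2.resize(d["color"][115:235,260:390,::-1],None,fx=5,fy=5,interpolation=cv2.INTER_CUBIC))
m=((im[...,0]>140)&(im[...,0]-im[...,2]>30)).astype(np.uint8);k,l,st,c=cv2.connectedComponentsWithStats(m)
for i in range(1,k):
    if st[i,4]>300:
        ys,xs=np.where(l==i);P=plane(d,np.c_[xs,ys],13)[:,:2];mu=P.mean(0);v=np.linalg.svd(P-mu,full_matrices=False)[2][0]
        if v[0]<0: v=-v
        t=(P-mu)@v; print(mu,np.degrees(np.arctan2(v[1],v[0])),np.ptp(t),"mid",mu+v*(t.max()+t.min())/2,"origin from tip",mu+v*(t.max()-70))
for n,p in (("drawer corner",(320,226)),("drw2",(320,226))): print(n,plane(d,p,75),plane(d,p,55))
E
```

```text
[ 508.5 -419.6] 46.89961402464901 143.69509372823177 mid [ 514.9 -412.7] origin from tip [ 516.2 -411.4]
[ 361.1 -490.9] 5.042939043810357 137.22556222185113 mid [ 342.  -492.6] origin from tip [ 340.6 -492.8]
drawer corner [[ 514.  -453.7   75. ]] [[ 514.2 -461.4   55. ]]
drw2 [[ 514.  -453.7   75. ]] [[ 514.2 -461.4   55. ]]
```

View pics/w5z.png

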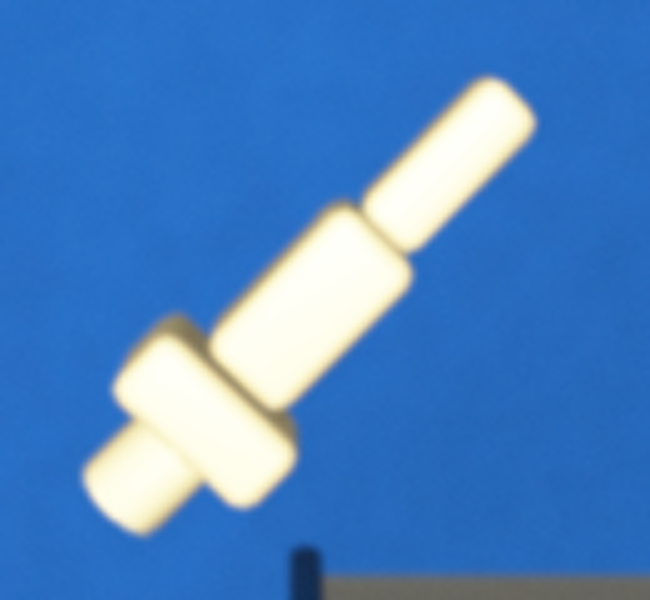

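```bash
python3 - <<'E'
from h import *
np.set_printoptions(precision=1,suppress=True)
d=dict(np.load("w5.npz"))
Z=lambda *p:[(x/5+260-.4,y/5+115-.4) for x,y in p]
W=lambda z,*p:plane(d,Z(*p),z)[:,:2]
ang=lambda v:np.degrees(np.arctan2(v[1],v[0]))
q=W(26,(343,200),(415,272),(278,415),(206,343)); print(q,q.mean(0)); e1=q[0]-q[3];e2=q[1]-q[2];print(ang(e1),ang(e2),np.linalg.norm(e1),np.linalg.norm(q[0]-q[1]))
e=W(26,(225,325),(320,228),(310,385),(400,295));print("edges",ang(e[1]-e[0]),ang(e[3]-e[2]))
t=W(20,(515,100))[0]; print("tip",t, "axis from centre",ang(t-q.mean(0)),np.linalg.norm(t-q.mean(0)))
E
```

```text
[[ 523.7 -383.2]
 [ 541.  -400.3]
 [ 508.4 -435.6]
 [ 491.  -417.6]] [ 516.  -409.2]
46.44540824180426 47.273003257501294 47.41955925245907 24.269603119084014
edges 45.833708682147154 46.062787905839926
tip [ 563.9 -360.7] axis from centre 45.3652647278801 68.15969425219635
```

```bash
python3 -m creep '[[53,0.0043,0.008,0.02,0,0,0],[53,0,0,0.02,0,0,7.3],[53,0,0,0.02,0,0,7.3],[53,0,0,0.02,0,0,7.3],[53,0,0,0.02,0,0,7.3]]'; python3 -m creep '[[53,0,0,0.02,0,0,7.3],[53,0,0,0,0,0,7.3],[53,0,0,0,0,0,0],[53,0,0,0,0,0,0]]'
python3 - <<'E'
from h import *
np.set_printoptions(precision=3,suppress=True)
d=get_image("wrist"); s=arm.observe(); print(s["ee_pos"],s["contact_force"],s["grip_width"],s["joint_pos"])
q=s["tcp_rot"];M=R.from_quat([*q[1:],q[0]]).as_matrix();print(M,np.degrees(np.arctan2(M[1,0],M[0,0])))
cv2.imwrite("pics/w6.png",d["color"][...,::-1])
np.savez("w6.npz",**d)
print(proj(d,[[521.5,-404,26],[516,-409.8,26]]))
d=get_image("side");cv2.imwrite("pics/s6.png",cv2.resize(d["color"][100:240,280:460,::-1],None,fx=4,fy=4,interpolation=cv2.INTER_CUBIC))
E
```

```text
clock: 7.25
ee_pos: [521.6, -403.2, 145.7]
tcp_rot: [-0.0, 0.863, 0.505, 0.0]
contact_force: [0.1, 0.3, -0.1]
grip_width: 45.1
clock: 7.65
ee_pos: [521.5, -404.2, 126.7]
tcp_rot: [0.0, 0.919, 0.395, 0.0]
contact_force: [0.7, 0.6, 0.1]
grip_width: 45.4
[ 521.336 -404.609  126.934] [ 0.88  -0.223 -0.585] 45.77579615734535 [ 0.388  0.611  0.296  1.632 -0.211  0.929  0.001]
[[ 0.689  0.725  0.001]
 [ 0.725 -0.689 -0.   ]
 [ 0.001  0.001 -1.   ]] 46.479292598922164
[[318.34  205.149]
 [318.336 214.481]]
```

View pics/w6.png

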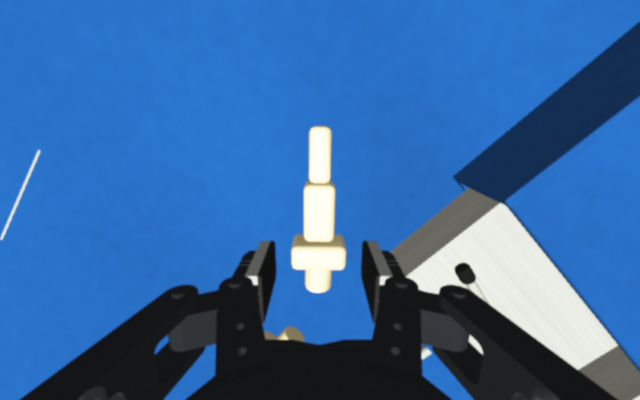

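View pics/s6.png

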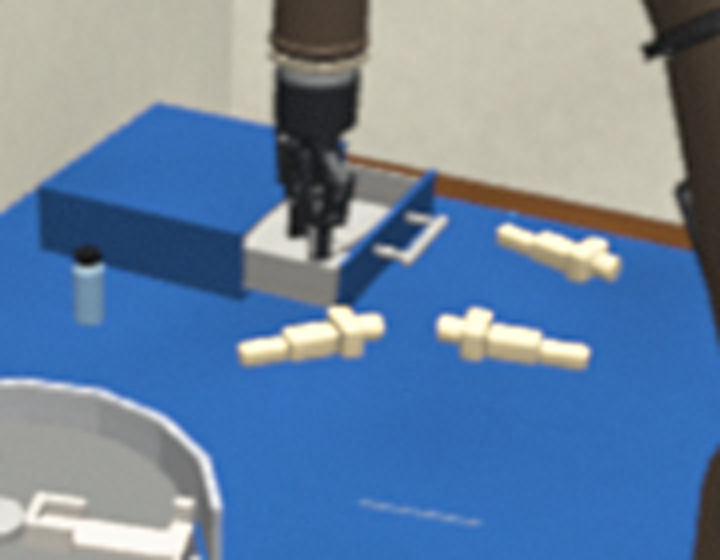

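```bash
python3 - <<'E'
from h import *
np.set_printoptions(precision=1,suppress=True)
d=get_image("side")
u=lambda x,y:(x/4+280-.375,y/4+100-.375)
for n,p in (("bot",u(340,303)),("top",u(342,263)),("ubot",u(243,297)),("utop",u(243,237))):
    print(n,[plane(d,p,z)[0] for z in (0,10,40,50,60,75)])
d=dict(np.load("w6.npz"))
a=plane(d,[[319.3,183],[319,242]],26);print(a,np.linalg.norm(a[0]-a[1]),a.mean(0))
print(plane(d,[319.5,127],20), plane(d,[319,246],26))
print("unit corner",plane(d,(455,178),75))
E
```

```text
bot [array([ 532.9, -516.2,    0. ]), array([ 526.2, -499.4,   10. ]), array([ 506. , -448.9,   40. ]), array([ 499.3, -432.1,   50. ]), array([ 492.6, -415.3,   60. ]), array([ 482.6, -390.1,   75. ])]
top [array([ 565.6, -596.9,    0. ]), array([ 558.5, -579.1,   10. ]), array([ 537.2, -525.6,   40. ]), array([ 530.1, -507.7,   50. ]), array([ 522.9, -489.9,   60. ]), array([ 512.3, -463.1,   75. ])]
ubot [array([ 624.3, -480.8,    0. ]), array([ 616.5, -464.4,   10. ]), array([ 592.9, -415.3,   40. ]), array([ 585.1, -398.9,   50. ]), array([ 577.2, -382.5,   60. ]), array([ 565.4, -358. ,   75. ])]
utop [array([ 684.2, -601.5,    0. ]), array([ 675.6, -583.6,   10. ]), array([ 649.8, -529.9,   40. ]), array([ 641.2, -512. ,   50. ]), array([ 632.6, -494.1,   60. ]), array([ 619.6, -467.3,   75. ])]
[[ 534.7 -391.2   26. ]
 [ 499.6 -428.    26. ]] 50.85890647722096 [ 517.1 -409.6   26. ]
[[ 564.3 -360.2   20. ]] [[ 497.  -430.6   26. ]]
unit corner [[ 605.5 -438.4   75. ]]
```

```bash
python3 -m creep '[[53,0,0,0.03,0,0,0],[53,0,0,0.03,0,0,0],[53,0,0,0.025,0,0,0],[53,0,0,0.01,0,0,0],[53,0,0,0.005,0,0,0]]'; python3 -m creep '[[53,0,0,0.005,0,0,0],[53,0,0,0,0,0,0]]'
python3 - <<'E'
from h import *
d=get_image("side"); print(arm.observe()["ee_pos"]); cv2.imwrite("pics/s7.png",cv2.resize(d["color"][100:240,280:460,::-1],None,fx=4,fy=4,interpolation=cv2.INTER_CUBIC))
E
```

```text
clock: 8.3
ee_pos: [520.2, -405.3, 25.8]
tcp_rot: [-0.0, 0.92, 0.393, -0.0]
contact_force: [0.5, -0.7, 0.1]
grip_width: 45.2
clock: 8.5
ee_pos: [520.8, -405.7, 21.9]
tcp_rot: [0.0, 0.92, 0.392, 0.0]
contact_force: [-0.6, 0.7, 0.6]
grip_width: 45.1
[ 520.8560257  -405.72562755   22.19217488]
```

View pics/s7.png

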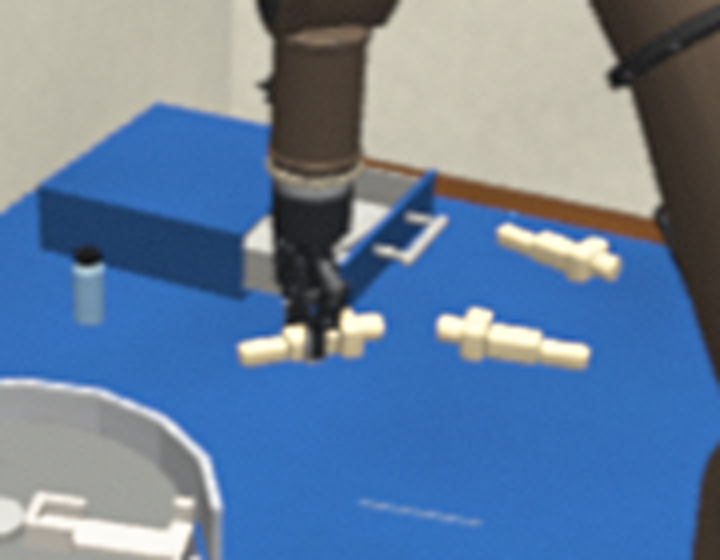

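```bash
python3 -m creep '[[0,0,0,0,0,0,0],[0,0,0,0,0,0,0],[0,0,0,0,0,0,0],[0,0,0,0,0,0,0],[0,0,0,0,0,0,0]]'; python3 -m creep '[[0,0,0,-0.005,0,0,0],[0,0,0,-0.02,0,0,0],[0,0,0,-0.03,0,0,0],[0,0,0,-0.04,0,0,0],[0,0,0,-0.03,0,0,0]]'
python3 -m creep '[[0,0,0,0,0,0,0]]'
python3 - <<'E'
from h import *
d=get_image("wrist"); s=arm.observe();print(s["ee_pos"],s["contact_force"],s["grip_width"]); cv2.imwrite("pics/w8.png",d["color"][...,::-1]);np.savez("w8.npz",**d)
E
```

```text
clock: 9.05
ee_pos: [521.1, -405.9, 22.5]
tcp_rot: [0.001, 0.92, 0.392, 0.001]
contact_force: [0.1, 0.1, 6.2]
grip_width: 24.7
clock: 9.55
ee_pos: [520.5, -405.5, 148.7]
tcp_rot: [0.0, 0.92, 0.392, 0.0]
contact_force: [1.1, -0.5, -0.6]
grip_width: 24.7
clock: 9.65
ee_pos: [522.3, -407.2, 151.5]
tcp_rot: [0.003, 0.92, 0.392, 0.002]
contact_force: [-0.1, -1.0, -1.6]
grip_width: 24.9
[ 521.44756918 -406.15338875  148.91789841] [-0.60119726  0.19261255 -2.25550954] 24.567171755562462
```

View pics/w8.png

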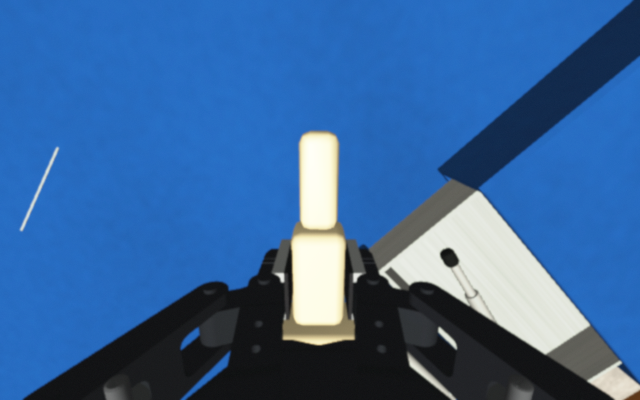

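```bash
python3 - <<'E'
from h import *
np.set_printoptions(precision=1,suppress=True)
d=dict(np.load("w8.npz")); s=arm.observe();p=s["ee_pos"];q=s["tcp_rot"];M=R.from_quat([*q[1:],q[0]]).as_matrix()
for n,px,z in (("tip",(319,132),146.6),("tipL",(301,160),146.6),("tipR",(337.5,160),146.6),("shaft front",(319,231),152.6),("shaft back",(318,324),152.6)):
    P=plane(d,px,z)[0]; print(n,(P-p)@M)
E
```

```text
tip [63.3  1.5  2.4]
tipL [51.  -6.6  2.3]
tipR [51.   9.8  2.4]
shaft front [19.2  1.5 -3.7]
shaft back [-31.7   1.   -3.7]
```

```bash
python3 -m creep '[[0,0,0,-0.01,0,0,6.3],[0,0,0,-0.01,0,0,6.3],[0,0,0,-0.01,0,0,6.3],[0,0,0,-0.01,0,0,6.3],[0,0,0,-0.01,0,0,6.2]]'; python3 -m creep '[[0,0.004,-0.02,0,0,0,0],[0,0.0075,-0.0375,0,0,0,0],[0,0.0075,-0.0375,0,0,0,0],[0,0.0075,-0.0375,0,0,0,0],[0,0.0075,-0.0375,0,0,0,0]]';  python3 -m creep '[[0,0.0075,-0.0375,0,0,0,0],[0,0.0075,-0.0375,0,0,0,0],[0,0.0075,-0.0375,0,0,0,0],[0,0.0075,-0.0375,0,0,0,0],[0,0.0075,-0.0375,0,0,0,0]]'; python3 -m creep '[[0,0.003,-0.018,0,0,0,0],[0,0,0,0.015,0,0,0],[0,0,0,0.02,0,0,0],[0,0,0,0.02,0,0,0],[0,0,0,0,0,0,0]]'
python3 - <<'E'
from h import *
np.set_printoptions(precision=3,suppress=True)
d=get_image("wrist"); s=arm.observe();p=s["ee_pos"];q=s["tcp_rot"];M=R.from_quat([*q[1:],q[0]]).as_matrix();print(p,M,np.degrees(np.arctan2(M[1,0],M[0,0])),s["contact_force"],s["grip_width"],s["joint_pos"]); cv2.imwrite("pics/w9.png",d["color"][...,::-1]);np.savez("w9.npz",**d)
print(M.T@(np.array([495.3,-21.9,p[2]])-p))
for n in("scene","side"):
    d=get_image(n); r=(180,320,270,410) if n=="scene" else (160,300,200,360); cv2.imwrite(f"pics/{n}9.png",cv2.resize(d["color"][r[0]:r[1],r[2]:r[3],::-1],None,fx=4.5,fy=4,interpolation=cv2.INTER_CUBIC))
E
```

```text
clock: 10.2
ee_pos: [519.7, -404.6, 195.0]
tcp_rot: [-0.001, 0.992, 0.127, -0.001]
contact_force: [-0.1, -0.7, -1.3]
grip_width: 24.7
clock: 10.7
ee_pos: [508.8, -230.3, 194.9]
tcp_rot: [-0.001, 0.992, 0.129, -0.001]
contact_force: [0.4, 1.1, -0.8]
grip_width: 24.7
clock: 11.2
ee_pos: [497.0, -39.8, 195.2]
tcp_rot: [-0.0, 0.992, 0.129, -0.001]
contact_force: [0.2, 1.2, -0.9]
grip_width: 24.9
clock: 11.7
ee_pos: [494.0, -23.1, 138.4]
tcp_rot: [-0.0, 0.992, 0.129, -0.003]
contact_force: [-0.1, -0.3, -0.6]
grip_width: 24.9
[494.892 -23.326 139.839] [[ 0.967  0.255 -0.004]
 [ 0.255 -0.967 -0.001]
 [-0.004 -0.    -1.   ]] 14.787473815486184 [ 0.495  0.116 -1.039] 24.894265624969744 [-0.369  0.369  0.4    2.035 -0.2    0.779 -1.163]
[ 0.758 -1.274 -0.003]
```

View pics/w9.png

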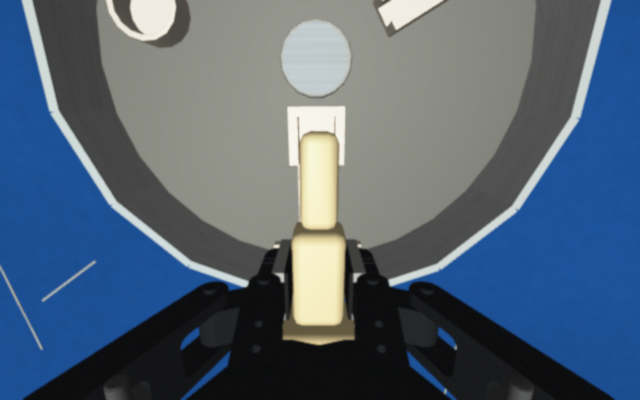

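View pics/side9.png

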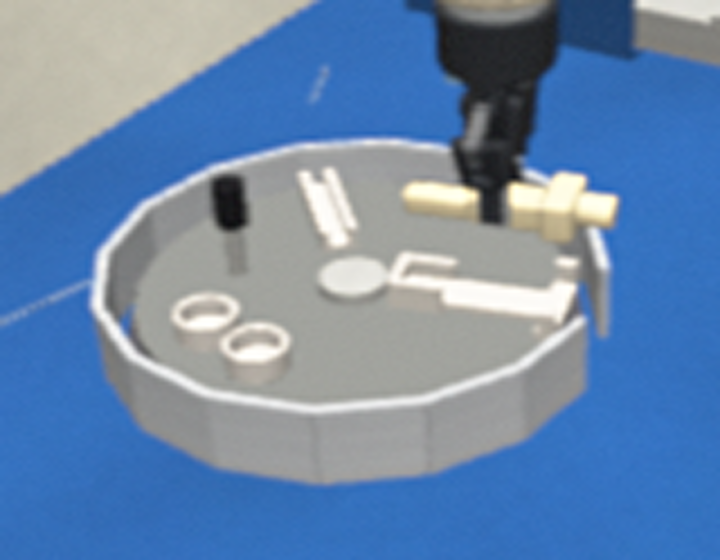

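```bash
python3 - <<'E'
from h import *
np.set_printoptions(precision=1,suppress=True)
d=dict(np.load("w9.npz")); s=arm.observe();p=s["ee_pos"];q=s["tcp_rot"];M=R.from_quat([*q[1:],q[0]]).as_matrix()
u=p[2]-22.3
cv2.imwrite("pics/w9z.png",cv2.resize(d["color"][90:240,260:380,::-1],None,fx=4,fy=4,interpolation=cv2.INTER_CUBIC))
for n,px,z in (("tip",(319,132),u+20),("tipL",(301,160),u+20),("tipR",(337.5,160),u+20),("cornL",(288,107),64),("cornR",(345,107),64),("frontL",(290,165),64),("frontR",(344,164),64),("hub",(316,58),46)):
    P=plane(d,px,z)[0]; print(n,P,(P-p)@M)
E
```

```text
tip [555.8  -7.5 139.2] [61.4 -0.3  2.3]
tipL [542.5  -3.  139.2] [49.7 -8.   2.3]
tipR [546.5 -18.2 139.2] [49.7  7.7  2.3]
cornL [561.4  14.7  64. ] [ 72.5 -20.3  77.5]
cornR [570.9 -21.1  64. ] [72.5 16.8 77.5]
frontL [524.7   4.8  64. ] [ 34.5 -20.1  77.5]
frontR [534.8 -31.   64. ] [35.2 17.1 77.5]
hub [596.9   5.4  46. ] [104.4  -2.2  95.5]
```

View pics/w9z.png

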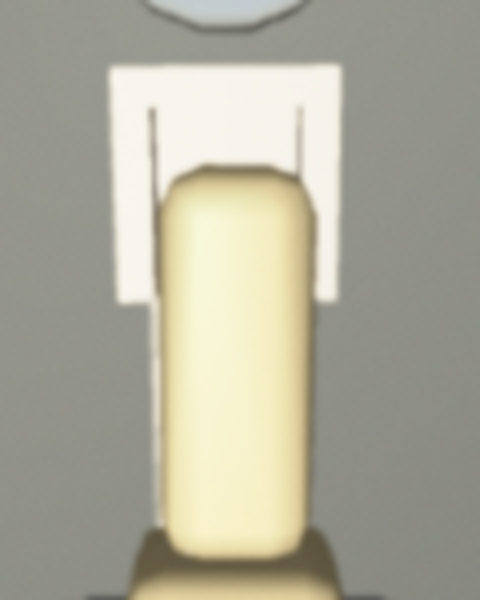

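```bash
python3 -m creep '[[0,0.001,-0.0015,0,0,0,-0.3],[0,0,0,0.02,0,0,0],[0,0,0,0.015,0,0,0],[0,0,0,0.01,0,0,0],[0,0,0,0,0,0,0]]'
python3 - <<'E'
from h import *
np.set_printoptions(precision=3,suppress=True)
d=get_image("wrist"); s=arm.observe();p=s["ee_pos"];q=s["tcp_rot"];M=R.from_quat([*q[1:],q[0]]).as_matrix();print(p,np.degrees(np.arctan2(M[1,0],M[0,0])),M[2],s["contact_force"])
print(M.T@(np.array([495.3,-21.9,p[2]])-p))
cv2.imwrite("pics/w10.png",cv2.resize(d["color"][40:260,230:410,::-1],None,fx=3.5,fy=2.7,interpolation=cv2.INTER_CUBIC))
E
```

```text
clock: 12.35
ee_pos: [496.7, -21.5, 95.8]
tcp_rot: [-0.0, 0.991, 0.131, -0.001]
contact_force: [0.6, 0.0, -0.3]
grip_width: 25.0
[497.128 -21.605  96.449] 15.093015619731238 [-0. -0. -1.] [ 0.872 -0.144 -0.005]
[-1.841 -0.191  0.001]
```

View pics/w10.png

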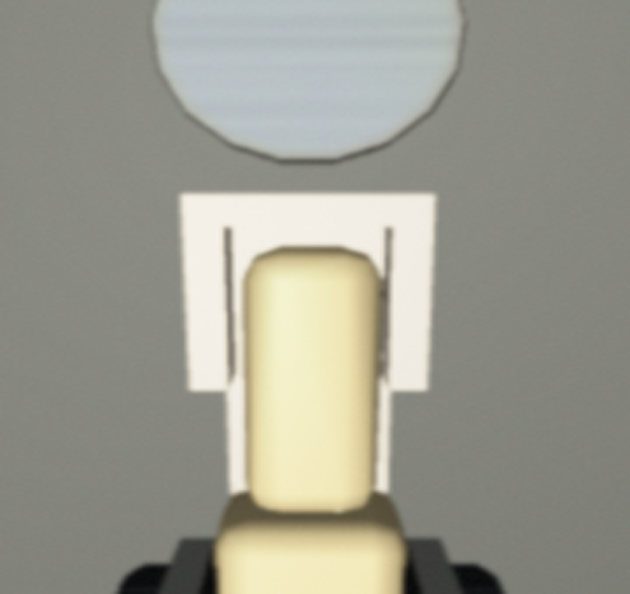

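```bash
python3 -m creep '[[0,-0.0012,-0.0002,0.005,0,0,0],[0,0,0,0.008,0,0,0],[0,0,0,0.006,0,0,0],[0,0,0,0,0,0,0],[0,0,0,0,0,0,0]]'
python3 - <<'E'
from h import *
np.set_printoptions(precision=3,suppress=True)
d=get_image("wrist"); s=arm.observe();p=s["ee_pos"];q=s["tcp_rot"];M=R.from_quat([*q[1:],q[0]]).as_matrix();print(p,np.degrees(np.arctan2(M[1,0],M[0,0])),M[2],s["contact_force"])
print(M.T@(np.array([495.3,-21.9,p[2]])-p))
cv2.imwrite("pics/w11.png",cv2.resize(d["color"][40:260,230:410,::-1],None,fx=3.5,fy=2.7,interpolation=cv2.INTER_CUBIC))
d=get_image("side");cv2.imwrite(f"pics/side11.png",cv2.resize(d["color"][190:290,250:360,::-1],None,fx=5,fy=5,interpolation=cv2.INTER_CUBIC))
E
```

```text
clock: 12.9
ee_pos: [495.8, -21.8, 77.2]
tcp_rot: [0.0, 0.991, 0.131, -0.0]
contact_force: [-0.3, -0.6, -0.7]
grip_width: 24.9
[495.981 -21.751  77.36 ] 15.089927571907277 [-0.  0. -1.] [-0.014 -0.008 -2.306]
[-0.697 -0.033  0.   ]
```

View pics/w11.png

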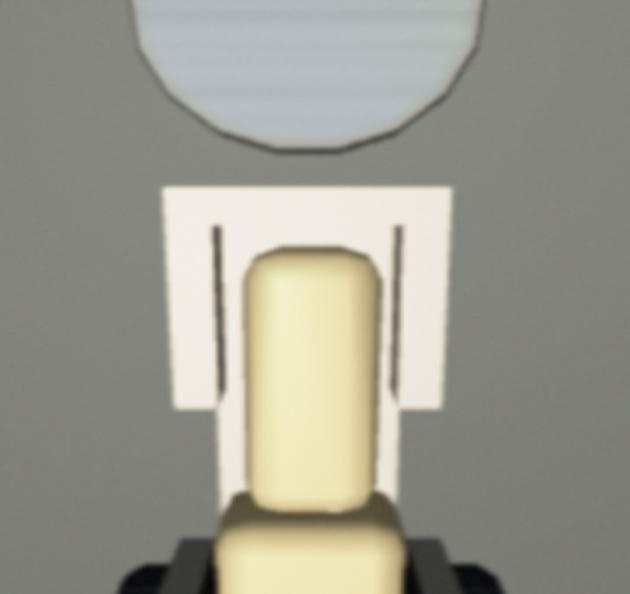

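View pics/side11.png

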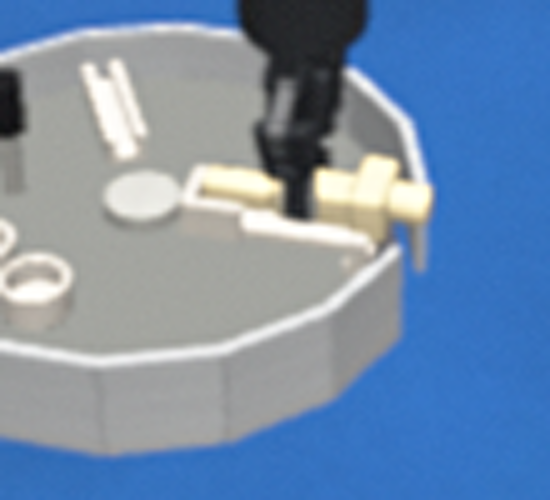

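```bash
python3 -m creep '[[0,0,0,0.003,0,0,0],[0,0,0,0.002,0,0,0],[0,0,0,0.001,0,0,0],[0,0,0,0,0,0,0],[0,0,0,0,0,0,0]]'; python3 -m creep '[[0,0,0,0.0005,0,0,0],[0,0,0,0,0,0,0],[0,0,0,0,0,0,0]]'
```

```text
clock: 13.5
ee_pos: [495.9, -21.7, 71.3]
tcp_rot: [0.0, 0.991, 0.131, -0.0]
contact_force: [0.9, -0.0, -1.6]
grip_width: 24.8
clock: 13.8
ee_pos: [496.0, -21.7, 70.9]
tcp_rot: [0.0, 0.991, 0.131, 0.0]
contact_force: [-0.1, -1.1, -1.2]
grip_width: 25.1
```

```bash
python3 -m creep '[[0,0,0,0.0005,0,0,0],[0,0,0,0,0,0,0],[0,0,0,0,0,0,0]]'; python3 -m creep '[[0,0,0,0.0005,0,0,0],[0,0,0,0,0,0,0],[0,0,0,0,0,0,0]]'
```

```text
clock: 14.1
ee_pos: [496.0, -21.7, 70.5]
tcp_rot: [-0.0, 0.991, 0.131, 0.0]
contact_force: [-0.8, -0.5, 0.6]
grip_width: 25.2
clock: 14.4
ee_pos: [496.0, -21.7, 70.4]
tcp_rot: [-0.0, 0.991, 0.131, 0.0]
contact_force: [-2.8, 0.9, 9.8]
grip_width: 24.5
```

```bash
python3 -m creep '[[40,0,0,0,0,0,0],[55,0,0,0,0,0,0],[70,0,0,0,0,0,0],[70,0,0,0,0,0,0],[70,0,0,0,0,0,0]]'; python3 - <<'E'
from h import *
d=get_image("wrist"); print(arm.observe()["contact_force"])
cv2.imwrite("pics/w12.png",d["color"][...,::-1])
d=get_image("side");cv2.imwrite(f"pics/side12.png",cv2.resize(d["color"][190:290,250:360,::-1],None,fx=5,fy=5,interpolation=cv2.INTER_CUBIC))
E
```

```text
clock: 14.9
ee_pos: [496.0, -21.7, 69.8]
tcp_rot: [0.0, 0.991, 0.131, -0.0]
contact_force: [0.1, 0.2, -0.0]
grip_width: 59.7
[-0.17486889 -0.33775854 -0.599788  ]
```

View pics/w12.png

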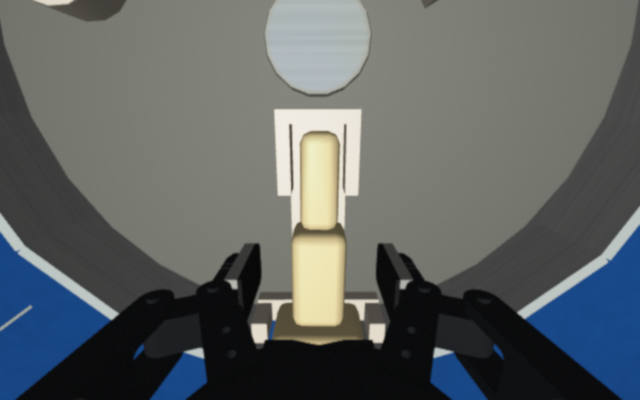

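View pics/side12.png

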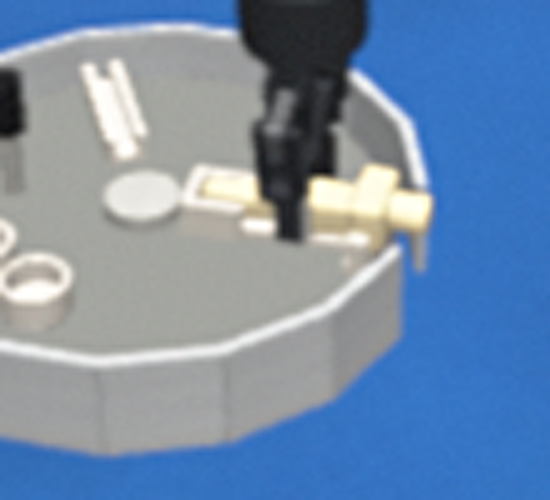

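```bash
python3 -m creep '[[70,0,0,-0.01,0,0,0],[70,0,0,-0.03,0,0,0],[70,0,0,-0.04,0,0,0],[70,-0.015,0,-0.04,0,0,0],[70,-0.025,0,-0.04,0,0,0]]'; python3 -m creep '[[70,-0.03,0,-0.03,0,0,0],[70,0,0,0,0,0,0],[70,0,0,0,0,0,0]]'; python3 - <<'E'
from h import *
d=get_image("wrist"); print(arm.observe()["ee_pos"])
cv2.imwrite("pics/w13.png",d["color"][...,::-1]);np.savez("w13.npz",**d)
d=get_image("side");cv2.imwrite(f"pics/side13.png",cv2.resize(d["color"][190:290,250:360,::-1],None,fx=5,fy=5,interpolation=cv2.INTER_CUBIC))
E
```

```text
clock: 15.5
ee_pos: [457.7, -32.2, 232.1]
tcp_rot: [0.0, 0.991, 0.132, 0.001]
contact_force: [-0.5, 0.0, 0.7]
grip_width: 59.9
clock: 15.8
ee_pos: [428.5, -39.9, 261.0]
tcp_rot: [-0.001, 0.991, 0.131, 0.002]
contact_force: [0.3, 0.2, -0.8]
grip_width: 60.1
[428.54380565 -39.63601049 260.08323978]
```

View pics/w13.png

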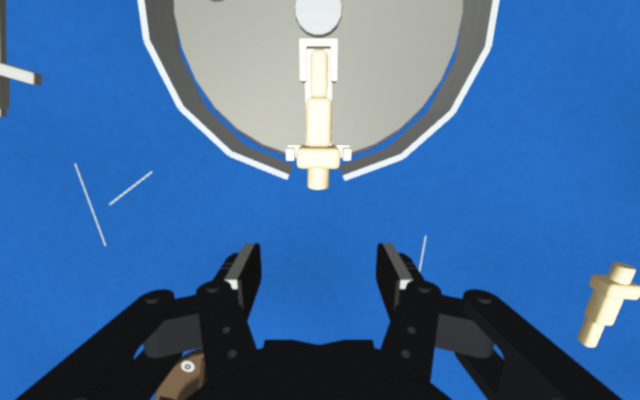

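View pics/side13.png

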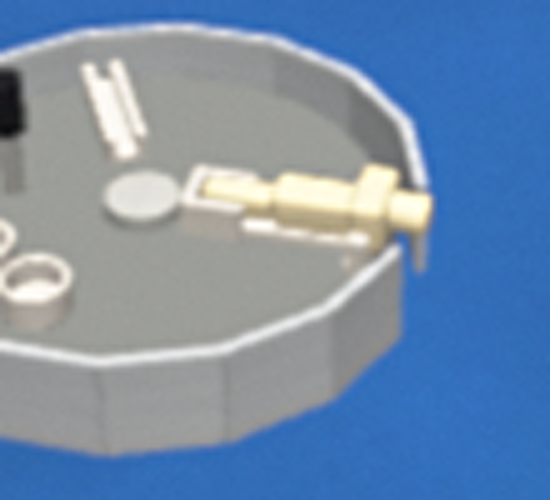

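```bash
python3 - <<'E'
from h import *
np.set_printoptions(precision=1,suppress=True)
d=dict(np.load("w13.npz"))
cv2.imwrite("pics/w13z.png",cv2.resize(d["color"][30:195,270:365,::-1],None,fx=3.6*1.5,fy=3.6,interpolation=cv2.INTER_CUBIC))
C=np.array([595.5,5.2]);a=np.radians(15.1);ux=np.array([np.cos(a),np.sin(a)]);uy=np.array([-np.sin(a),np.cos(a)])
for n,px,z in (("gapL",(289,177),66),("gapR",(344,177),66),("tip end",(319,50),68),("shaft front",(318.5,98),74),("shoulder rear",(318,166),82),("round end",(317.5,188),60),("hub",(319,15),46),("rearL",(299.5,39),64),("rearR",(338,39),64)):
    P=plane(d,px,z)[0,:2]-(C-110*ux); print(n,P@ux,P@uy)
E
```

```text
gapL -58.78535542823289 32.288855742594514
gapR -58.774681899139665 -28.992223363121422
tip end 69.03013011274673 -1.0338774017186865
shaft front 23.999896270593336 -0.553520430175069
shoulder rear -43.75119241269567 -0.048771547476245194
round end -72.8594417227302 0.5589970839432254
hub 105.66125099257972 -1.0470428276067743
rearL 79.64974578339867 18.245604106446446
rearR 79.64560193755325 -19.8160842000794
```

View pics/w13z.png

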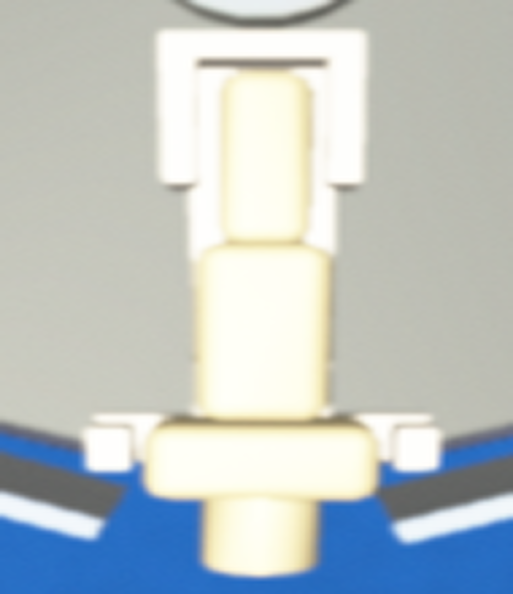

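```bash
python3 - <<'E'
from station import arm
print(arm.observe()["contact_force"]); print(arm.sign_off())
E
```

```text
[-0.72398211  0.37349253  0.19481022]
the job is handed in; nothing more can be done
None
```

I turned the carousel by its crank knob about 130° clockwise, so the stepped cradle faces the gap, then let go of it. I then picked up the leftmost stem, lowered it into the cradle and released it. I handed in at about 16 s with the gripper well clear.

**Fit:** In the last wrist picture the tip lies in the slot, about 4 to 5 mm short of the end stop. The shoulder sits between the cheeks and the round end points out through the gap. The stem is within about 1–2 mm of the seat position by ray-casting. The side view shows it lying flat.

**Lowering:** Contact came at a tool height of 70.4 mm, against 70.3 mm expected. The contact force was about 10 N.

**Facing the gap:** My measurements of the cradle and gap directions disagree slightly, by about 0.1–0.9°. I left that error uncorrected.

**Bystanders:** I never went near the depth gauge or the left vial. The arm worked near the right vial and drawer unit without any sign of contact. I did not take a final picture of these.

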